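# Load a coil spring into the guarded bench spring tester

## Robot

A 6-joint arm with a two-finger parallel gripper is mounted at the origin on a cart in front of the work surface, level with it; the furniture and walls round the work are solid. World frame = base frame: x ahead of the robot, y to its left, z up, the work surface at z = 0. Lengths are in m, angles in rad, forces in N, time in s.
With the tool pointing down it reaches from about 0.3 to 0.775 m from the base axis. Payload 14.6 kg.
Tool frame: the origin (TCP) lies at the centre of the arm's flange, where the gripper is bolted on; the fingertips stand 199 mm ahead of it and the grasp point (between the pads) lies 180 mm ahead of it; z points along the fingers, y is the line along which they close (so a half turn about z gives the same grasp; the last joint's range is limited). The gripper opens to 94 mm and grips with 3 to 60 N. Pads are 16 mm wide; open, the fingers measure 119 mm over their backs; the gripper's body (75 mm by 177 mm) begins 78 mm behind the grasp point.
Start: joints at [-1.235, 0.3, 1.521, -0, 1.321, -0.067], TCP at [0.216, -0.506, 0.405] pointing down, gripper open.
Joint ranges: [-3.03, 3.03], [-0.79, 2.21], [0.23, 2.52], [-1.04, 4.18], [0, 3.07], [-2.55, 2.55]. Speed limits (rad/s): [2.22, 2.22, 2.57, 3.14, 3.14, 3.14].

## Interface

Orientations are given as [roll, pitch, yaw] about the fixed x, y, z axes, in that order (R = Rz(yaw) Ry(pitch) Rx(roll)).
In Python, from station import ctrl gives the robot as it stands. The module is installed in compiled form; this text tells all that it offers.
- The arm moves only by the tool servo_tool, never from a script. Its argument "motion" is a list of rows, each a list of 5 numbers: the closure, from 0 (fully open) to 1 (shut), then the shift along the world's x, y, z in cm, then the turn about the world's z in degrees. A call has 1 to 20 rows; each row is the pose to reach, as a shift and turn from the pose commanded when the call began; what a row does not reach only later rows make up. A row lasts 1/8 s, in which the tool goes at most 62.5 mm and 10.7 degrees, less where a joint would pass 70% of its speed; a pose out of reach is approached as far as the arm can. A call with a gripper value outside its range is refused whole. The fingers move at their own pace and stop on an object; "squeeze" is the grip in N (left out, the last holds). Time passes only in rows, so rows that repeat a pose let the fingers close. It gives the time, the measured TCP pose, the force, the opening and the grip force at its end, in the units of the state.
- ctrl.get_obs(): the state, without advancing time (a new reading comes with each control period).
- ctrl.camera(name): name is "scene" or "top" or "wrist"; returns a dict with "image" (384x512x3 uint8, red, green, blue), "fx", "fy", "cx", "cy" (pixels), "camera_from_world" (4x4, takes a point from world to camera coordinates); the wrist camera has in their place "hand_eye" (4x4, takes a point from camera to tool coordinates, whose origin is the TCP and whose axes are the flange's). Camera axes: x right, y up, looking along -z (the intrinsics and any distortion apply to the point x, -y, -z); pixel columns grow to the right and rows downward; lengths in m; the calibration is good to about 2 mm. A picture is of the moment at which its call begins: read the wrist's pose just before it. There is no depth.
- ctrl.hand_in(): hands the job in; it is judged then, once.
The state is a dict: "time_s": time; "qpos": joint angles; "joint_vel": joint speeds; "tau": joint torques, N m; "ee_pos": TCP position; "eef_rot": TCP orientation; "force": force on the tool from outside, world axes, zero at the start; "moment": the same for the moment, N m; "grip_width": finger opening in m; "grip_force": force on a finger pad.
Only numpy, scipy, OpenCV 4.12 (cv2) and the standard library are available. Lean on these libraries where they do the work, as an engineer would, in place of code of your own. Each camera call takes 0.05 s, during which the arm holds its last target. There are 200 camera calls.

## Task

Load the long coil spring into the horizontal spring tester: lift the gravity latch bar out of its catch by the black ball knob and swing the clear guard gate wide open, then take the spring from its wooden rest and lay it along the two rods of the cradle, between the two pressure plates. Then swing the gate fully shut again so that the latch bar drops home in its catch, and leave the carton, the steel block and the ring gauge where they stand.

Things in the scene. Friction and masses are not known exactly. Their poses are not given: they have to be found in the camera images.
- tester: horizontal spring tester, fixed: grey bed 156 x 262 mm, top 18 mm high, two blue heads up to 125 mm high, clear guard. Origin: on the bench under the cradle's middle. Own x points to its back (away from the robot), y to its left along the cradle (from the handwheel to the display), z up. A fixed clear back screen stands at x +66 mm, up to z 128 mm; posts up to 138 mm at x -51, y +-98 mm.
- gate (a joint): clear guard gate on a vertical hinge at the left front post; 0 = fully shut, grows as the free right end swings towards the robot (clockwise from above), stop at 2.0 rad; light friction, stays where left. Front sheet at tester x -52, y -83 to +83 mm; its roof (z 132 to 139 mm, back to x +65 mm) swings with it, covers the cradle when shut and is clear of a gripper working there beyond 1.5 rad.
- latch (a joint): latch bar, pivoted on the gate's front; 0 = lying level (in its catch when the gate is shut), grows as the knob end is lifted, stop at 0.42 rad. Falls back by its own weight (about 1 N at the knob). It passes over the nose of the catch when lifted 0.12 rad or more; 0.25 rad clears well. It also rides up the catch's sloping front by itself when the gate is pushed shut (10 to 20 N).
- latch_knob (a point): centre of the black ball knob, 28 mm diameter, on an upright 9 mm stem on the latch bar. Gate shut, bar down: tester frame x -65, y -42, z 168 mm, i.e. 62 mm along the bar from its pivot and 49 mm above it, 130 mm from the hinge axis. Its centre is 29 mm above the top of the gate, and nothing else near it is so high.
- latch_tip (a point): middle of the latch bar near its free end (steel bar 8 mm thick, 14 mm high), which lies in the catch on the right front post when shut: tester frame x -65, y -98, z 119 mm. The catch's nose stands in front of the bar and reaches 12 mm above its lower edge.
- latch_pivot (a point): pivot of the latch bar on the gate's front; moves with the gate. Its axis is the tester's x when the gate is shut and turns with the gate. Gate shut: tester frame x -65, y +20, z 119 mm.
- gate_hinge (a point): point on the gate's vertical hinge axis, 136 mm above the bench; tester frame x -66, y +88 mm
- cradle_seat (a point): where the middle of the spring's axis belongs: tester frame x 0, y 0, z 75 mm. Two steel rods, 10 mm thick, along the tester's y, 30 mm apart, centres 53 mm above the bench, the bed's top at 18 mm; saddles (44 x 10 mm) only at y +-46 mm. Pressure plates (discs 50 mm across) face it 62 mm to either side: the spring has 10 mm to spare at each end.
- spring_mid (a point): middle of the spring's axis, 52 mm from either end; in the rest it lies 55 mm above the bench
- spring: grey steel coil spring, 43 mm outside diameter, 104 mm long, 0.1 to 0.2 kg, lying on the rest; its own z runs along its axis, origin at the middle of one end. Which end points where does not matter. Grip it across the coil at mid-length.
- rest: fixed pale wooden rest, 80 x 112 mm, 14 mm high, with two 10 mm steel rods along its own y, 30 mm apart, centres 33 mm above the bench, on two feet (46 x 12 mm, up to 33 mm) at y +-42 mm. The spring lies along the rods. Origin under its middle.
- carton: loose small grey carton, 64 x 64 x 70 mm, bystander; origin at the middle of its underside
- block: loose steel angle block with a violet plate, 66 x 46 x 49 mm, bystander; origin at the middle of its underside
- ring: loose ring gauge, 52 mm diameter, 16 mm high, bystander; origin at the middle of its underside

How it is judged:
On the way, in this order (a step that is already met when the one before it is completed fails the run):
1. the gate is swung wide open (more than 1.2 rad) (value of joint gate above 1.2 rad), for 0.2 s.
2. the spring lies on both rods of the cradle between the plates, let go, with the gate still open (x of spring_mid in the frame of tester between -0.006 and 0.006 m and y of spring_mid in the frame of tester between -0.012 and 0.012 m and z of spring_mid in the frame of tester between 0.0698 and 0.0798 m and angle between the z axis of spring and the y axis of tester, either way round below 0.12 rad and value of joint gate above 0.8 rad and contact force between spring and the fingers below 0.05 N and linear speed of spring below 0.03 m/s), for 0.3 s.
At the end, for the whole second after the job is handed in: the gate is shut (within 0.03 rad), the latch bar is down in its catch (within 0.04 rad of lying flat), and the spring lies still on both cradle rods: its middle within 6 mm across, 12 mm along and 5 mm in height of the cradle seat, its axis within 0.12 rad of the tester's y (value of joint gate below 0.03 rad and value of joint latch below 0.04 rad and linear speed of spring below 0.02 m/s and x of spring_mid in the frame of tester between -0.006 and 0.006 m and y of spring_mid in the frame of tester between -0.012 and 0.012 m and z of spring_mid in the frame of tester between 0.0698 and 0.0798 m and angle between the z axis of spring and the y axis of tester, either way round below 0.12 rad); the robot touches nothing.
It fails at once if the small carton is shifted by more than 30 mm (distance of carton from where it was at the start of the episode above 0.03 m).
It fails at once if the steel angle block is shifted by more than 30 mm (distance of block from where it was at the start of the episode above 0.03 m).
It fails at once if the ring gauge is shifted by more than 30 mm (distance of ring from where it was at the start of the episode above 0.03 m).
It also fails if it takes over 64 s, if anything falls off the work surface, if the arm or the gripper's body presses on something with over 40 N, if the wrist force passes 120 N, or if a joint passes its speed limit or range.

## Working session

There is one attempt and no reset: what is moved stays moved. The work goes in short steps, Python scripts to look and compute and a tool call to move; the robot and the scene stay as the last step left them, time stands still between calls to the robot, and variables do not carry over. Pictures are saved under pics/ and viewed, at most 10 in all, crops included, and the job is handed in when it is done.

Besides the shell and the picture viewer there is one more tool, called after "Call:" as name(argument=value, ...), one argument or row to a line, values as JSON. servo_tool: Moves the arm, as the interface text tells. Its arguments: {"type":"object","properties":{"motion":{"type":"array","items":{"type":"array","items":{"type":"number"}}},"squeeze":{"type":"number"}},"required":["motion"]}

```bash
mkdir -p pics; cat > h.py <<'E'
import numpy as np, cv2
from station import ctrl
def snap(n,f):
    c=ctrl.camera(n); cv2.imwrite('pics/'+f,c['image'][:,:,::-1]); np.save('pics/'+f+'.npy',c,allow_pickle=True); return c
def proj(c,P):
    P=np.atleast_2d(P); q=(c['camera_from_world']@np.c_[P,np.ones(len(P))].T).T
    return np.c_[c['cx']+c['fx']*q[:,0]/-q[:,2], c['cy']+c['fy']*q[:,1]/q[:,2]]
def ray(c,u,v,z):
    T=np.linalg.inv(c['camera_from_world']); d=T[:3,:3]@np.array([(u-c['cx'])/c['fx'],-(v-c['cy'])/c['fy'],-1]); o=T[:3,3]
    return o+d*(z-o[2])/d[2]
E
python3 - <<'E'
from h import *
for n in('scene','top'):
    c=snap(n,n+'0.png'); print({k:v for k,v in c.items() if k!='image'})
print(ctrl.get_obs())
a=[cv2.imread(f'pics/{n}0.png') for n in('scene','top')]
E
```

```text
{'fx': 399.05363502975325, 'fy': 399.05363502975325, 'cx': 259.40793525744505, 'cy': 194.87909350735924, 'camera_from_world': array([[ 0.67735484, -0.73538634, -0.01993369, -0.42624099],
       [ 0.32229676,  0.27228778,  0.90663342, -0.26142481],
       [-0.66129814, -0.6205371 ,  0.42144808, -0.94572055],
       [ 0.        ,  0.        ,  0.        ,  1.        ]])}
{'fx': 402.7422207417368, 'fy': 402.7422207417368, 'cx': 253.51786414523593, 'cy': 183.82471301434563, 'camera_from_world': array([[-0.03052374, -0.99947561, -0.01080785, -0.02600382],
       [ 0.99825789, -0.03102921,  0.05018332, -0.53815146],
       [-0.05049236, -0.00925724,  0.99868154, -1.18337497],
       [ 0.        ,  0.        ,  0.        ,  1.        ]])}
{'time_s': 0.1, 'qpos': array([-1.23462887e+00,  3.00391249e-01,  1.52148694e+00, -2.15300637e-05,
        1.32071524e+00, -6.65988572e-02]), 'joint_vel': array([-0.00080688, -0.00141564, -0.00158119, -0.00029791, -0.00151214,
       -0.00165065]), 'tau': array([ 6.24011627e-04, -5.32642436e+01, -3.53285766e+01,  7.09484727e-02,
        2.34511297e-02, -5.03121760e-05]), 'ee_pos': array([ 0.21556802, -0.50596451,  0.40416986]), 'eef_rot': array([-3.14059271e+00, -4.57923233e-05,  4.02771632e-01]), 'force': array([ 0.11031391, -0.66852321,  0.07983552]), 'moment': array([-0.01700188, -0.00780333, -0.00343337]), 'grip_force': 0.0, 'grip_width': 0.0940776945465625}
```

View pics/scene0.png

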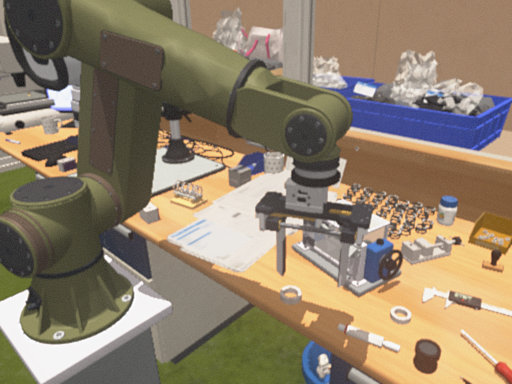

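View pics/top0.png

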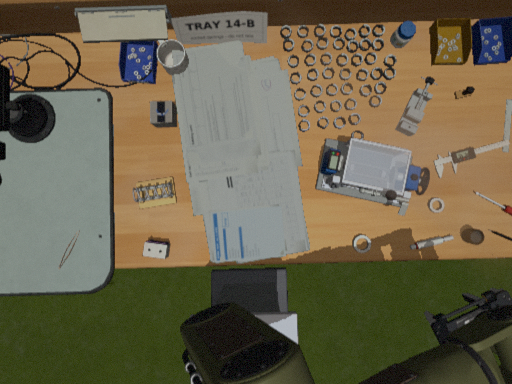

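The top view shows the tester near (370,170) with its handwheel on the right, the rest and spring near (154,191), and the ring near (362,242). I'll enlarge these.

```bash
python3 - <<'E'
from h import *
t=cv2.imread('pics/top0.png')
a=cv2.resize(t[125:255,305:435],(520,520),interpolation=cv2.INTER_CUBIC)
b=cv2.resize(t[90:265,120:185],(260,700),interpolation=cv2.INTER_CUBIC)[:]
b=cv2.resize(t[165:220,125:190],(260,220),interpolation=cv2.INTER_CUBIC)
b2=cv2.resize(t[90:130,125:190],(260,160),interpolation=cv2.INTER_CUBIC)
b3=cv2.resize(t[230:265,125:190],(260,140),interpolation=cv2.INTER_CUBIC)
cv2.imwrite('pics/c1.png',np.hstack([a,np.vstack([b,b2,b3])]))
E
```

```text
(no output)
```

View pics/c1.png

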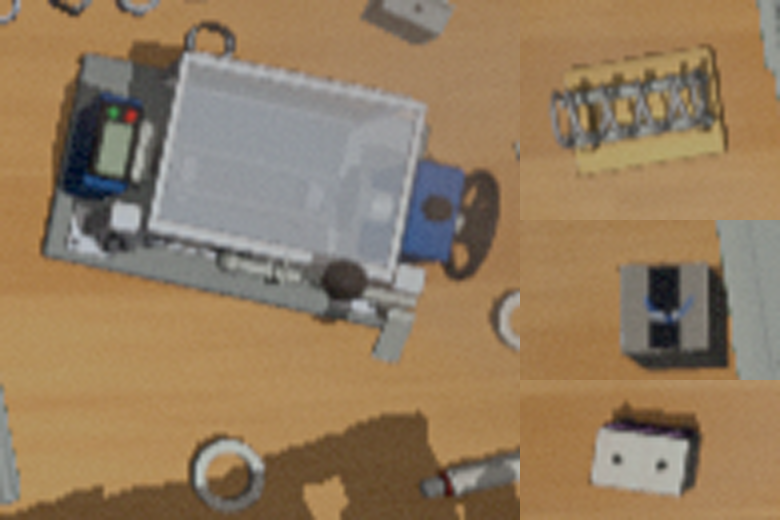

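```bash
cat >> h.py <<'E'
from scipy.optimize import least_squares
def fit(c,loc,px,g):
    loc=np.array(loc);px=np.array(px)
    W=lambda p:np.c_[p[0]+loc[:,0]*np.cos(p[2])-loc[:,1]*np.sin(p[2]),p[1]+loc[:,0]*np.sin(p[2])+loc[:,1]*np.cos(p[2]),loc[:,2]]
    r=least_squares(lambda p:(proj(c,W(p))-px).ravel(),g,x_scale=[.1,.1,1],loss='soft_l1')
    return r.x,(proj(c,W(r.x))-px).round(1)
def t2w(p,l):
    return np.array([p[0]+l[0]*np.cos(p[2])-l[1]*np.sin(p[2]),p[1]+l[0]*np.sin(p[2])+l[1]*np.cos(p[2]),l[2]])
E
python3 - <<'E'
from h import *
c=np.load('pics/top0.png.npy',allow_pickle=True).item()
loc=[(-.065,-.042,.168),(.065,.083,.139),(.065,-.083,.139),(-.052,-.083,.139),(-.052,.083,.139),(.078,.131,.018),(-.078,.131,.018)]
px=[(391.25,194.75),(350.75,138.75),(411.25,150.75),(404.5,194.5),(342.5,183.75),(325.75,138.75),(316.25,188.75)]
p,r=fit(c,loc,px,[.6,-.3,-.2]);print('tester',p.round(4),r.tolist())
for n,l in dict(knob=(-.065,-.042,.168),hinge=(-.066,.088,.136),seat=(0,0,.075),tip=(-.065,-.098,.119)).items(): print(n,t2w(p,l).round(4))
loc=[(.04,.056,.014),(.04,-.056,.014),(-.04,-.056,.014),(-.04,.056,.014)]
px=[(136.25,182.5),(173.75,176.75),(176.25,202.5),(140,208)]
q,r=fit(c,loc,px,[.5,.25,.15]);print('rest',q.round(4),r.tolist())
print('spring ends',ray(c,135,194.5,.055),ray(c,172.5,188.75,.055))
print('knob',ray(c,391.25,194.75,.168),'block',ray(c,156,248,.03),'carton',ray(c,162,113,.07),'ring',ray(c,362,243,.016))
E
```

```text
tester [ 0.5605 -0.3719 -0.2232] [[0.4, 0.9], [-0.5, 0.3], [0.6, 0.1], [-0.3, -0.5], [-0.2, -1.7], [0.1, -0.5], [-0.1, 1.1]]
knob [ 0.4878 -0.3985  0.168 ]
hinge [ 0.5156 -0.2715  0.136 ]
seat [ 0.5605 -0.3719  0.075 ]
tip [ 0.4754 -0.4531  0.119 ]
rest [0.5205 0.2464 0.1146] [[-0.0, -0.6], [-0.4, -0.4], [0.8, 0.5], [-0.3, 0.5]]
spring ends [0.51487339 0.29838198 0.055     ] [0.52806233 0.19010549 0.055     ]
knob [ 0.49011817 -0.39751257  0.168     ] block [0.35790058 0.24708825 0.03      ] carton [0.74530863 0.21262102 0.07      ] ring [ 0.35326879 -0.35551276  0.016     ]
```

Call:
servo_tool(
  motion=[
    [0, 4, 1.6, 0, 8],
    [0, 8, 3.2, 0, 16],
    [0, 12, 4.8, 0, 24],
    [0, 16, 6.4, 0, 32],
    [0, 20, 8, 0, 40],
    [0, 24, 9.6, 0, 48],
    [0, 27.3, 10.8, 0, 54],
    [0, 27.3, 10.8, 0, 54],
    [0, 27.3, 10.8, 0, 54],
  ],
  squeeze=12,
)

```text
time_s: 1.23
ee_pos: [0.4882, -0.3982, 0.4043]
eef_rot: [-3.141, -0.0, 1.344]
force: [0.4, 0.4, 0.6]
grip_width: 0.0939
grip_force: 0.0
```

```bash
cat >> h.py <<'E'
from scipy.spatial.transform import Rotation as Ro
def wsnap(f):
    o=ctrl.get_obs(); c=ctrl.camera('wrist'); cv2.imwrite('pics/'+f,c['image'][:,:,::-1])
    T=np.eye(4);T[:3,:3]=Ro.from_euler('xyz',o['eef_rot']).as_matrix();T[:3,3]=o['ee_pos']
    c['camera_from_world']=np.linalg.inv(T@c['hand_eye']); np.save('pics/'+f+'.npy',c,allow_pickle=True); return c,o
E
python3 - <<'E'
from h import *
c,o=wsnap('w1.png'); print(o['ee_pos'],o['eef_rot'],proj(c,[[.489,-.398,.168],[.4754,-.4531,.119],[.5156,-.2715,.136]]))
E
```

```text
[ 0.488153   -0.39820999  0.40426667] [-3.14084051e+00 -2.19357050e-04  1.34393012e+00] [[254.66395922 207.18673005]
 [253.21507895 249.67674789]
 [251.16603707  26.23583392]]
```

View pics/w1.png

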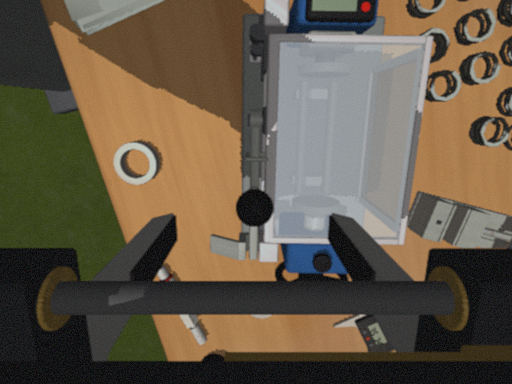

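The knob appears at (255,207), right where I predicted it. I'll descend and grip it.

Call:
servo_tool(
  motion=[
    [0, 0.05, 0, -2.5, 0],
    [0, 0.05, 0, -5, 0],
    [0, 0.05, 0, -5.8, 0],
    [0.5, 0.05, 0, -5.8, 0],
    [1, 0.05, 0, -5.8, 0],
    [1, 0.05, 0, -5.8, 0],
    [1, 0.05, 0, -5.8, 0],
    [1, 0.05, 0, -5.8, 0],
  ],
  squeeze=15,
)

```text
time_s: 2.28
ee_pos: [0.4891, -0.398, 0.3468]
eef_rot: [3.141, 0.0, 1.345]
force: [0.1, -0.2, -0.2]
grip_width: 0.0475
grip_force: 0.0
```

```bash
python3 - <<'E'
from h import *
p=[.5605,-.3719,-.2232]; o=ctrl.get_obs(); k=np.array(o['ee_pos'])
h=t2w(p,(-.066,.088,0)); k0=t2w(p,(-.065,-.042,0)); off=0*k
print(k,o['eef_rot'],'knob model',k0)
lat=np.linspace(0,.26,4); 
def K(g,th):
    al=.062*np.cos(th)-.049*np.sin(th); up=.062*np.sin(th)+.049*np.cos(th)-.049
    l=Ro.from_euler('z',-g).apply([.001,-.068-al,0])
    w=t2w(p,(-.066+l[0],.088+l[1],0)); return np.array([w[0],w[1],up])
for th in lat: print('lift',th.round(2),((K(0,th)-K(0,0))*100).round(1))
for g in np.arange(0,1.75,.1): print('g',g.round(2),((K(g,.26)-K(0,.26))*100).round(1),-np.degrees(g).round(1))
E
```

```text
[ 0.48909611 -0.39796286  0.34680507] [3.14143549e+00 7.19769007e-05 1.34527878e+00] knob model [ 0.48781562 -0.39847031  0.        ]
lift 0.0 [0. 0. 0.]
lift 0.09 [0.1 0.4 0.5]
lift 0.17 [0.2 0.9 1. ]
lift 0.26 [0.3 1.4 1.4]
g 0.0 [0. 0. 0.] -0.0
g 0.1 [-1.1  0.3  0. ] -5.7
g 0.2 [-2.2  0.7  0. ] -11.5
g 0.3 [-3.2  1.2  0. ] -17.2
g 0.4 [-4.2  1.8  0. ] -22.9
g 0.5 [-5.1  2.6  0. ] -28.6
g 0.6 [-5.9  3.4  0. ] -34.4
g 0.7 [-6.7  4.2  0. ] -40.1
g 0.8 [-7.3  5.2  0. ] -45.8
g 0.9 [-7.9  6.2  0. ] -51.6
g 1.0 [-8.4  7.2  0. ] -57.3
g 1.1 [-8.7  8.3  0. ] -63.0
g 1.2 [-8.9  9.5  0. ] -68.8
g 1.3 [-9.1 10.6  0. ] -74.5
g 1.4 [-9.1 11.8  0. ] -80.2
g 1.5 [-9.  12.9  0. ] -85.9
g 1.6 [-8.7 14.1  0. ] -91.7
g 1.7 [-8.4 15.2  0. ] -97.4
```

Call:
servo_tool(
  motion=[
    [1, 0, 0, 0, 0],
    [1, 0, 0, 0, 0],
    [1, 0, 0, 0, 0],
    [1, 0, 0, 0, 0],
    [1, 0.1, 0.4, 0.5, 0],
    [1, 0.2, 0.9, 1.0, 0],
    [1, 0.3, 1.4, 1.4, 0],
    [1, 0.3, 1.4, 1.5, 0],
  ],
)

```text
time_s: 3.28
ee_pos: [0.4923, -0.3833, 0.3616]
eef_rot: [-3.141, -0.001, 1.346]
force: [0.9, 3.8, -7.8]
grip_width: 0.027
grip_force: 15.0
```

Call:
servo_tool(
  motion=[
    [1, -1.1, 0.3, 0, -5.7],
    [1, -2.2, 0.7, 0, -11.5],
    [1, -3.2, 1.2, 0, -17.2],
    [1, -4.2, 1.8, 0, -22.9],
    [1, -5.1, 2.6, 0, -28.6],
    [1, -5.9, 3.4, 0, -34.4],
    [1, -6.7, 4.2, 0, -40.1],
    [1, -7.3, 5.2, 0, -45.8],
    [1, -7.9, 6.2, 0, -51.6],
    [1, -8.4, 7.2, 0, -57.3],
  ],
)

```text
time_s: 4.53
ee_pos: [0.4083, -0.311, 0.3602]
eef_rot: [-3.139, -0.001, 0.342]
force: [11.7, 4.4, -17.5]
grip_width: 0.0265
grip_force: 15.0
```

Call:
servo_tool(
  motion=[
    [1, -0.2, 1.1, -0.15, -5.7],
    [1, -0.4, 2.3, -0.2, -11.5],
    [1, -0.6, 3.4, -0.2, -17.2],
    [1, -0.6, 4.6, -0.2, -22.9],
    [1, -0.5, 5.7, -0.2, -28.6],
    [1, -0.2, 6.9, -0.2, -34.4],
    [1, 0.1, 8.0, -0.2, -40.1],
    [1, 0.1, 8.0, -0.2, -40.1],
  ],
)

```text
time_s: 5.52
ee_pos: [0.409, -0.2316, 0.3602]
eef_rot: [3.141, 0.0, -0.354]
force: [-5.5, 2.1, 6.3]
grip_width: 0.0274
grip_force: 15.0
```

Call:
servo_tool(
  motion=[
    [0.2, 0, 0, 0, 0],
    [0.2, 0, 0, 0, 0],
    [0.2, 0, 0, 0, 0],
    [0.2, 0, 0, 0, 0],
    [0.2, 0, 0, 3, 0],
    [0.2, 0, 0, 6, 0],
    [0.2, 1, 5, 6, 10],
    [0.2, 2, 9, 6, 20],
    [0.2, 3, 13, 6, 30],
    [0.2, 4, 18, 6, 40],
    [0.2, 5, 22, 6, 50],
    [0.2, 6, 26, 6, 60],
    [0.2, 7, 31, 6, 70],
    [0.2, 8, 35, 6, 80],
    [0.2, 9, 39, 5, 90],
    [0.2, 10, 43, 4, 100],
    [0.2, 11, 47, 3, 110],
    [0.2, 11.2, 47.6, 2, 116.9],
    [0.2, 11.2, 47.6, 0, 116.9],
    [0.2, 11.2, 47.6, 0, 116.9],
  ],
)

```text
time_s: 8.02
ee_pos: [0.521, 0.244, 0.3583]
eef_rot: [-3.139, 0.001, 1.686]
force: [-0.1, -0.3, -0.4]
grip_width: 0.0752
grip_force: 0.0
```

```bash
python3 - <<'E'
from h import *
c,o=wsnap('w2.png'); print(o['ee_pos'],o['eef_rot'],o['grip_width'],proj(c,[[.5213,.2445,.055],[.515,.296,.055],[.5274,.193,.055]]))
c=snap('top','top1.png')
t=cv2.imread('pics/top1.png')
a=cv2.resize(t[125:275,275:445],(680,600),interpolation=cv2.INTER_CUBIC); cv2.imwrite('pics/c2.png',a)
E
```

```text
[0.52099755 0.24404748 0.35834558] [-3.13896216e+00  7.00739475e-04  1.68571441e+00] 0.0751786541810871 [[254.63285001 186.13330536]
 [254.34007746 130.48548102]
 [254.70052788 237.20016704]]
```

View pics/w2.png

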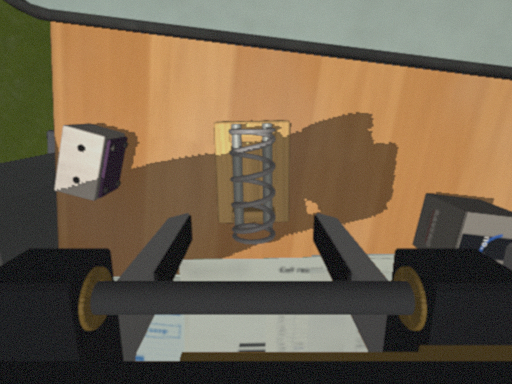

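View pics/c2.png

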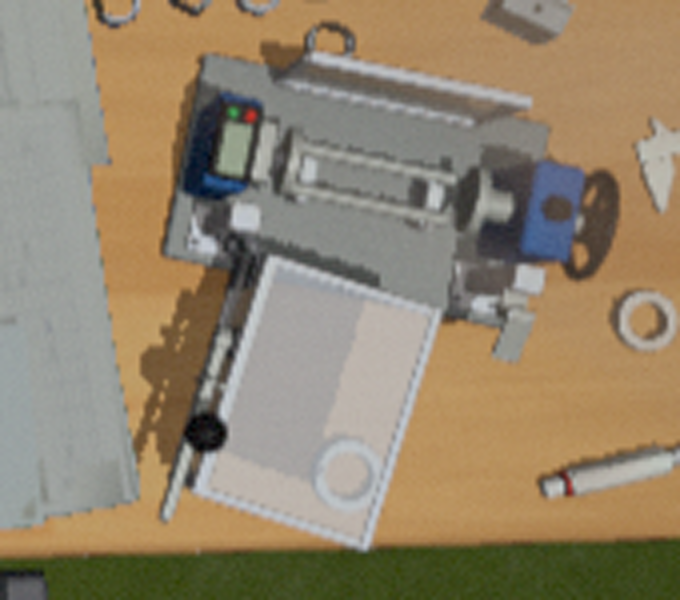

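The spring lies at columns 233–275 and rows 124–243, centred under the tool and about 2–3 mm towards the far end. In the top view the gate is wide open, with the knob at full-image (326,233), and the cradle is clear. I'll grasp the spring.

Call:
servo_tool(
  motion=[
    [0.2, 0, 0.2, -4, 0],
    [0.2, 0, 0.2, -8, 0],
    [0.2, 0, 0.2, -11, 0],
    [0.2, 0, 0.2, -12, 0],
    [0.4, 0, 0.2, -12, 0],
    [0.7, 0, 0.2, -12, 0],
    [0.7, 0, 0.2, -12, 0],
    [0.7, 0, 0.2, -12, 0],
    [0.7, 0, 0.2, -12, 0],
    [0.7, 0, 0.2, -12, 0],
  ],
  squeeze=12,
)

```text
time_s: 9.38
ee_pos: [0.5206, 0.2461, 0.2403]
eef_rot: [-3.14, 0.0, 1.686]
force: [-9.8, -1.9, 9.7]
grip_width: 0.042
grip_force: 12.0
```

```bash
python3 - <<'E'
from h import *
c=np.load('pics/top1.png.npy',allow_pickle=True).item()
w=ray(c,326.3,233,.168);h=t2w([.5605,-.3719,-.2232],(-.066,.088,0));d=w-h
a=np.arctan2(d[0],-d[1]); print('knob',w,'r',np.hypot(*d[:2]),'gate',-.2232-a)
# refit of tester by rod/plate features: rods' ends left (290,150),(285,190) right ~ (458,..)
P=[[0,0,.053],[.015,.05,.058],[-.015,.05,.058],[.015,-.05,.058],[-.015,-.05,.058],[.066,.083,.128],[.066,-.083,.128],[0,.062,.075],[0,-.062,.075]]
print(((proj(c,[t2w([.5605,-.3719,-.2232],p) for p in P])-[275,125])*4).round())
E
```

```text
knob [ 0.39717612 -0.22684142  0.168     ] r 0.12657042647614386 gate 1.7079746166072416
[[371. 186.]
 [308. 151.]
 [301. 192.]
 [446. 178.]
 [439. 219.]
 [298.  57.]
 [541. 104.]
 [293. 166.]
 [467. 200.]]
```

Call:
servo_tool(
  motion=[
    [0.7, 0, 0, 1, 0],
    [0.7, 0, 0, 4, 0],
    [0.7, 0, 0, 8, 0],
    [0.7, 0, -1, 12, 0],
    [0.7, 0, -4, 16, 0],
    [0.7, 0.4, -8, 18, -2],
    [0.7, 0.7, -13, 18, -4],
    [0.7, 1, -18, 18, -6],
    [0.7, 1.3, -23, 18, -7.5],
    [0.7, 1.6, -28, 18, -9],
    [0.7, 2, -33, 18, -11],
    [0.7, 2.4, -38, 18, -12.5],
    [0.7, 2.8, -43, 18, -14],
    [0.7, 3.1, -48, 18, -15.5],
    [0.7, 3.4, -52, 18, -17],
    [0.7, 3.7, -56, 18, -18],
    [0.7, 3.9, -59, 18, -19],
    [0.7, 4, -61, 17, -19.4],
    [0.7, 4, -61.8, 15, -19.4],
    [0.7, 4, -61.8, 15, -19.4],
  ],
  squeeze=20,
)

```text
time_s: 11.88
ee_pos: [0.5611, -0.3717, 0.3869]
eef_rot: [-3.138, -0.002, 1.347]
force: [-0.3, -0.5, -1.4]
grip_width: 0.0419
grip_force: 19.9
```

```bash
python3 - <<'E'
from h import *
c,o=wsnap('w3.png'); print(o['ee_pos'],o['eef_rot'],o['grip_width'])
p=[.5605,-.3719,-.2232]
P=[(.015,.05,.058),(-.015,.05,.058),(.015,-.05,.058),(-.015,-.05,.058),(.066,.083,.128),(.066,-.083,.128)]
print(proj(c,[t2w(p,q) for q in P]).round())
s=o['ee_pos']+[0,0,-.185]; 
print(proj(c,[t2w([s[0],s[1],-.2232],(0,y,s[2])) for y in(-.052,0,.052)]).round())
cv2.imwrite('pics/w3b.png',cv2.resize(cv2.imread('pics/w3.png'),(800,600)))
E
```

```text
[ 0.56108993 -0.37165634  0.38686051] [-3.13772276e+00 -1.81984591e-03  1.34732789e+00] 0.041947139777118815
[[269. 132.]
 [239. 132.]
 [268. 227.]
 [240. 227.]
 [343.  93.]
 [330. 292.]]
[[255. 314.]
 [255. 235.]
 [255. 144.]]
```

View pics/w3b.png

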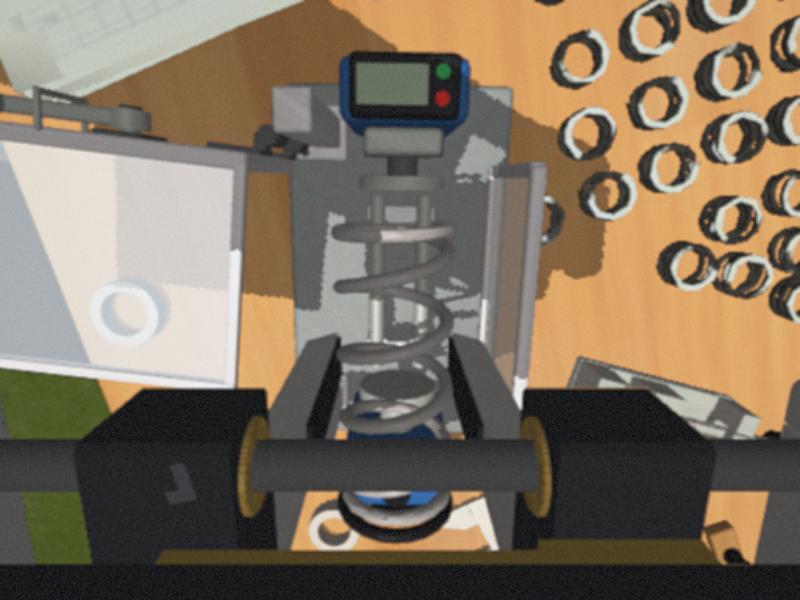

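```bash
python3 - <<'E'
from h import *
c=np.load('pics/w3.png.npy',allow_pickle=True).item()
p=[.5605,-.3719,-.2232]
f=lambda P,p=p:(proj(c,[t2w(p,q) for q in P])*1.5625).round()
print('plate far top/mid/bot',f([(0,.062,.1),(0,.062,.075),(0,.062,.05),(.025,.062,.075),(-.025,.062,.075)]).tolist())
s=[.5611,-.37166,-.2232]
z=.2019
print('spring far end',f([(0,.052,z+.02),(-.0215,.052,z),(.0215,.052,z),(0,.052,z-.02)],s).tolist())
print('rods',f([(.015,0.04,.058),(-.015,.04,.058)]).tolist(),'display head back-left bed corners',f([(.078,.131,.018),(-.078,.131,.018)]).tolist())
E
```

```text
plate far top/mid/bot [[397.0, 189.0], [396.0, 188.0], [396.0, 187.0], [439.0, 188.0], [354.0, 188.0]]
spring far end [[399.0, 231.0], [336.0, 225.0], [462.0, 225.0], [398.0, 220.0]]
rods [[420.0, 223.0], [373.0, 223.0]] display head back-left bed corners [[512.0, 81.0], [281.0, 81.0]]
```

The spring hangs centred between the fingers with its far end at row ~232. The far plate face is at row 188, so the fit along the cradle is good. The rods average column 400 and the spring 394, so I'll nudge 2.5 mm towards the tester's back and lower, checking the force.

Call:
servo_tool(
  motion=[
    [0.7, 0.25, -0.05, -3, 0],
    [0.7, 0.25, -0.05, -6, 0],
    [0.7, 0.25, -0.05, -9, 0],
    [0.7, 0.25, -0.05, -11, 0],
    [0.7, 0.25, -0.05, -12, 0],
    [0.7, 0.25, -0.05, -12.6, 0],
    [0.7, 0.25, -0.05, -12.6, 0],
    [0.7, 0.25, -0.05, -12.6, 0],
  ],
)

```text
time_s: 12.92
ee_pos: [0.5637, -0.3726, 0.2645]
eef_rot: [3.14, 0.0, 1.347]
force: [0.5, -0.4, -0.3]
grip_width: 0.0419
grip_force: 19.9
```

Call:
servo_tool(
  motion=[
    [0.7, 0, 0, -0.2, 0],
    [0.7, 0, 0, -0.4, 0],
    [0.7, 0, 0, -0.4, 0],
    [0.7, 0, 0, -0.4, 0],
  ],
)

```text
time_s: 13.42
ee_pos: [0.5637, -0.3725, 0.2613]
eef_rot: [3.14, 0.0, 1.347]
force: [-3.0, 3.5, 10.3]
grip_width: 0.0423
grip_force: 19.9
```

Call:
servo_tool(
  motion=[
    [0.3, -0.1, 0, 0, 0],
    [0.3, -0.1, 0, 0, 0],
    [0.3, -0.1, 0, 0, 0],
    [0.3, -0.1, 0, 0.2, 0],
    [0.3, -0.1, 0, 2, 0],
    [0.3, -0.1, 0, 6, 0],
    [0.3, -0.1, 0, 10, 0],
    [0.3, -0.1, 0, 14, 0],
    [0.3, -0.1, 0, 14, 0],
    [0.3, -0.1, 0, 14, 0],
  ],
)

```text
time_s: 14.68
ee_pos: [0.5625, -0.3723, 0.3997]
eef_rot: [-3.141, -0.0, 1.347]
force: [0.1, -1.0, 0.2]
grip_width: 0.0659
grip_force: 0.0
```

```bash
python3 - <<'E'
from h import *
c,o=wsnap('w4.png'); print(o['ee_pos'],o['eef_rot'],o['grip_width'])
cv2.imwrite('pics/w4b.png',cv2.resize(cv2.imread('pics/w4.png'),(800,600)))
p=[.5605,-.3719,-.2232]
print((proj(c,[t2w(p,q) for q in [(0,.052,.075),(0,-.052,.075),(0,.062,.075),(0,-.062,.075),(0,0,.0965)]])*1.5625).round())
k=t2w(p,(-.066,.088,0)); 
E
```

```text
[ 0.56245618 -0.3723391   0.39971281] [-3.14145573e+00 -5.80285126e-05  1.34705835e+00] 0.06590240365029762
[[392. 202.]
 [392. 359.]
 [392. 186.]
 [392. 373.]
 [392. 291.]]
```

View pics/w4b.png

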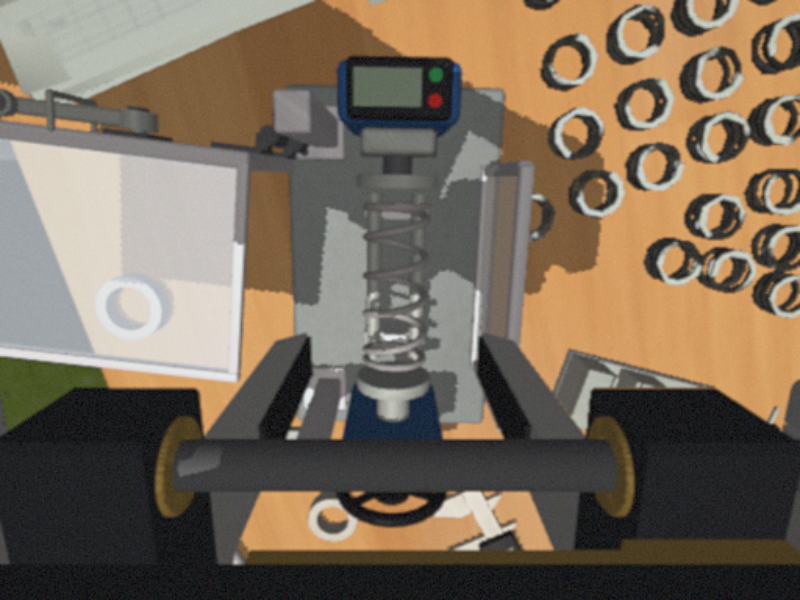

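The spring lies on both rods between the plates, with its ends at rows ~205 and ~365 and gaps at both plates. Next I'll go back to the knob.

Call:
servo_tool(
  motion=[
    [0.1, -1, 1, 1.5, -9],
    [0.1, -3, 2.5, 1.5, -19],
    [0.1, -5, 4, 1.5, -29],
    [0.1, -7, 6, 1.5, -39],
    [0.1, -9, 8, 1.5, -49],
    [0.1, -11, 10, 1.5, -59],
    [0.1, -13, 12, 1.5, -69],
    [0.1, -15, 13.5, 1.5, -79],
    [0.1, -16.7, 14.6, 1.5, -89],
    [0.1, -16.7, 14.6, 1, -97.5],
    [0.1, -16.7, 14.6, -2, -97.5],
    [0.1, -16.7, 14.6, -5, -97.5],
    [0.6, -16.7, 14.6, -5.4, -97.5],
    [1, -16.7, 14.6, -5.4, -97.5],
    [1, -16.7, 14.6, -5.4, -97.5],
    [1, -16.7, 14.6, -5.4, -97.5],
    [1, -16.7, 14.6, -5.4, -97.5],
    [1, -16.7, 14.6, -5.4, -97.5],
    [1, -16.7, 14.6, -5.4, -97.5],
    [1, -16.7, 14.6, -5.4, -97.5],
  ],
  squeeze=15,
)

```text
time_s: 17.23
ee_pos: [0.3956, -0.2265, 0.3458]
eef_rot: [3.142, -0.0, -0.355]
force: [-1.7, 0.4, 2.5]
grip_width: 0.027
grip_force: 15.0
```

Call:
servo_tool(
  motion=[
    [1, 0, 0, 0, 0],
    [1, 0, 0, 0, 0],
    [1, 0, 0, 0, 0],
  ],
)

```text
time_s: 17.6
ee_pos: [0.3956, -0.2265, 0.3457]
eef_rot: [3.142, -0.0, -0.355]
force: [-0.9, 0.0, 3.4]
grip_width: 0.0268
grip_force: 15.0
```

Call:
servo_tool(
  motion=[
    [1, 0.4, -0.15, 0.5, 0],
    [1, 0.85, -0.3, 1.0, 0],
    [1, 1.3, -0.5, 1.35, 0],
    [1, 1.3, -0.5, 1.35, 0],
  ],
)

```text
time_s: 18.1
ee_pos: [0.4089, -0.2316, 0.3594]
eef_rot: [3.142, -0.0, -0.355]
force: [-3.6, 0.9, 1.6]
grip_width: 0.0269
grip_force: 15.0
```

Call:
servo_tool(
  motion=[
    [1, -0.3, -1.1, 0, 5.7],
    [1, -0.6, -2.3, 0, 11.4],
    [1, -0.7, -3.4, 0, 17.2],
    [1, -0.7, -4.6, 0, 22.9],
    [1, -0.5, -5.7, 0, 28.6],
    [1, -0.3, -6.9, 0, 34.4],
    [1, 0, -8.0, 0, 40.1],
    [1, 0.5, -9.0, 0, 45.8],
    [1, 1.1, -10, 0, 51.6],
    [1, 1.7, -11, 0, 57.3],
    [1, 2.5, -11.8, 0, 63],
    [1, 3.3, -12.6, 0, 68.8],
  ],
)

```text
time_s: 19.6
ee_pos: [0.4417, -0.3582, 0.3595]
eef_rot: [3.14, 0.001, 0.849]
force: [-1.6, -1.3, 1.8]
grip_width: 0.0267
grip_force: 15.0
```

Call:
servo_tool(
  motion=[
    [1, 0.9, -0.8, 0, 5.7],
    [1, 1.9, -1.4, 0, 11.4],
    [1, 2.9, -1.9, 0, 17.2],
    [1, 4.0, -2.3, 0, 22.9],
    [1, 4.6, -2.45, 0, 26],
    [1, 5.1, -2.6, 0, 28.6],
    [1, 5.1, -2.6, 0, 28.6],
  ],
)

```text
time_s: 20.48
ee_pos: [0.4926, -0.3841, 0.3596]
eef_rot: [3.14, 0.002, 1.345]
force: [-1.8, -3.7, 4.5]
grip_width: 0.0267
grip_force: 15.0
```

Call:
servo_tool(
  motion=[
    [1, 0.2, -0.05, 0, 0],
    [1, 0.3, -0.07, 0, 0],
    [1, 0.3, -0.07, 0, 0],
  ],
)

```text
time_s: 20.85
ee_pos: [0.4942, -0.385, 0.3591]
eef_rot: [-3.137, 0.001, 1.344]
force: [-20.0, -2.5, 7.9]
grip_width: 0.0272
grip_force: 15.0
```

The gate is against its stop. I'll lower the bar into the catch and let go.

Call:
servo_tool(
  motion=[
    [1, -0.1, -0.5, -0.5, 0],
    [1, -0.3, -0.95, -1.0, 0],
    [1, -0.4, -1.4, -1.35, 0],
    [1, -0.4, -1.4, -1.35, 0],
    [0.3, -0.4, -1.4, -1.35, 0],
    [0.3, -0.4, -1.4, -1.35, 0],
    [0.3, -0.4, -1.4, -1.35, 0],
    [0.3, -0.4, -1.4, -1.35, 0],
    [0.3, -0.4, -1.4, -1.35, 0],
    [0.3, -0.4, -1.4, 2, 0],
    [0.3, -0.4, -1.4, 7, 0],
    [0.3, -0.4, -1.4, 10, 0],
    [0.3, -0.4, -1.4, 10, 0],
  ],
)

```text
time_s: 22.48
ee_pos: [0.4915, -0.398, 0.4615]
eef_rot: [3.138, 0.002, 1.345]
force: [-0.9, 0.3, -0.7]
grip_width: 0.0659
grip_force: 0.0
```

```bash
python3 - <<'E'
from h import *
c,o=wsnap('w5.png'); print(o['ee_pos'],o['eef_rot'],o['grip_width'])
cv2.imwrite('pics/w5b.png',cv2.resize(cv2.imread('pics/w5.png'),(800,600)))
p=[.5605,-.3719,-.2232]
print((proj(c,[t2w(p,q) for q in [(-.065,-.042,.168),(-.065,-.098,.119),(-.065,.02,.119)]])*1.5625).round())
E
```

```text
[ 0.49145826 -0.39801516  0.46149851] [3.13784074e+00 2.04948038e-03 1.34528228e+00] 0.06593350763339903
[[388. 296.]
 [389. 356.]
 [388. 186.]]
```

View pics/w5b.png

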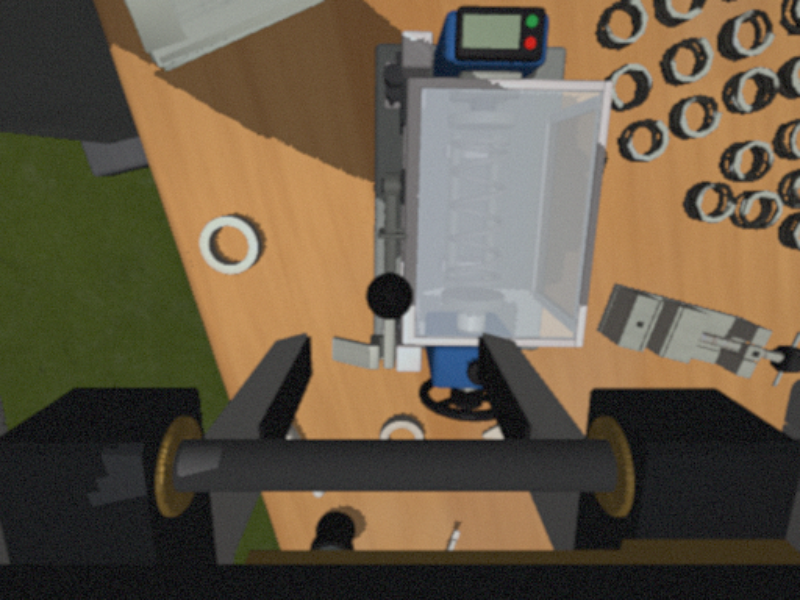

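The knob is at (389,296), against a predicted (388,296) for shut and down. The bar tip lies behind the catch nose and the spring sits in place under the roof. Handing in.

```bash
python3 -c "
from station import ctrl
print(ctrl.hand_in())"
```

```text
the job is handed in; nothing more can be done
None
```

The job is handed in at about 22.5 s of the 64 s allowed: the spring lies on both cradle rods, the gate is shut with the latch bar down in its catch, and I steered clear of the carton, block and ring; the hand-in returned no verdict.

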